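# Bring the bin status tags up to date

## Task

Some component bins have been restocked and the flip tags on the rail in front of them are out of date. Gently push over with a fingertip the tags that are wrong, so that every full bin has the green face of its tag showing on top and the bin that is nearly empty has the red face showing. Do not pinch or grip the tags, and leave the bins and everything else on the bench where they are.

Things in the scene. Friction and masses are not known exactly. Their poses are not given: they have to be found in the camera images.
- rail: Fixed tag rail in front of the bins: aluminium profile 20 x 20 x 500 mm, top 40 mm above the bench, end blocks 48 mm high, grey foot 84 x 550 mm. Origin: centre of the foot's underside, on the bench. y runs along the rail, x points at the bins (roughly away from the robot). Four identical flip tags stand on it about 125 mm apart; which one has which place differs from start to start.
- tag_1_pin (a point): Middle of this flip tag's hinge pin, 58 mm above the bench, over the rail's centre line; axes as the rail's, the pin lies along x. Below it a black saddle, 32 x 26 mm, and rests that reach at most 10 mm above the pin.
- tag_1_edge (a point): Middle of the free edge of this tag's leaf, 48 mm from the pin. Leaf: slippery plastic, 46 mm wide along the pin, 3 mm thick, one face green with a white disc, the other red with a white bar; the face turned upward is the one that shows. At rest it leans 50 degrees from upright, this edge 37 mm to one side of the pin along the rail and 31 mm above it.
- tag_1 (a joint): Lean of this tag's leaf, rad: 0 upright; +0.87 fallen fully to the rail's -y side, green face up; -0.87 fallen fully to the rail's +y side, red face up. About 30 g, turns almost freely: pushed past upright it falls to the other rest by itself and stays there.
- tag_2_pin (a point): Middle of this flip tag's hinge pin, 58 mm above the bench, over the rail's centre line; axes as the rail's, the pin lies along x. Below it a black saddle, 32 x 26 mm, and rests that reach at most 10 mm above the pin.
- tag_2_edge (a point): Middle of the free edge of this tag's leaf, 48 mm from the pin. Leaf: slippery plastic, 46 mm wide along the pin, 3 mm thick, one face green with a white disc, the other red with a white bar; the face turned upward is the one that shows. At rest it leans 50 degrees from upright, this edge 37 mm to one side of the pin along the rail and 31 mm above it.
- tag_2 (a joint): Lean of this tag's leaf, rad: 0 upright; +0.87 fallen fully to the rail's -y side, green face up; -0.87 fallen fully to the rail's +y side, red face up. About 30 g, turns almost freely: pushed past upright it falls to the other rest by itself and stays there.
- tag_3_pin (a point): Middle of this flip tag's hinge pin, 58 mm above the bench, over the rail's centre line; axes as the rail's, the pin lies along x. Below it a black saddle, 32 x 26 mm, and rests that reach at most 10 mm above the pin.
- tag_3_edge (a point): Middle of the free edge of this tag's leaf, 48 mm from the pin. Leaf: slippery plastic, 46 mm wide along the pin, 3 mm thick, one face green with a white disc, the other red with a white bar; the face turned upward is the one that shows. At rest it leans 50 degrees from upright, this edge 37 mm to one side of the pin along the rail and 31 mm above it.
- tag_3 (a joint): Lean of this tag's leaf, rad: 0 upright; +0.87 fallen fully to the rail's -y side, green face up; -0.87 fallen fully to the rail's +y side, red face up. About 30 g, turns almost freely: pushed past upright it falls to the other rest by itself and stays there.
- tag_4_pin (a point): Middle of this flip tag's hinge pin, 58 mm above the bench, over the rail's centre line; axes as the rail's, the pin lies along x. Below it a black saddle, 32 x 26 mm, and rests that reach at most 10 mm above the pin.
- tag_4_edge (a point): Middle of the free edge of this tag's leaf, 48 mm from the pin. Leaf: slippery plastic, 46 mm wide along the pin, 3 mm thick, one face green with a white disc, the other red with a white bar; the face turned upward is the one that shows. At rest it leans 50 degrees from upright, this edge 37 mm to one side of the pin along the rail and 31 mm above it.
- tag_4 (a joint): Lean of this tag's leaf, rad: 0 upright; +0.87 fallen fully to the rail's -y side, green face up; -0.87 fallen fully to the rail's +y side, red face up. About 30 g, turns almost freely: pushed past upright it falls to the other rest by itself and stays there.
- bin_capacitors: Loose open-front black bin, 150 x 100 x 75 mm high (full: parts up to 90 mm), FULL: heaped to the rim with dark blue cylindrical capacitors. Origin: centre of its underside; -x is its low front, facing the rail. It stands behind one of the tags, about 135 mm beyond the pin along the rail's x and within 20 mm of it along y: that is its tag.
- bin_relays: Loose open-front black bin, 150 x 100 x 75 mm high (full: parts up to 90 mm), FULL: heaped to the rim with orange box-shaped relays. Origin: centre of its underside; -x is its low front, facing the rail. It stands behind one of the tags, about 135 mm beyond the pin along the rail's x and within 20 mm of it along y: that is its tag.
- bin_headers: Loose open-front black bin, 150 x 100 x 75 mm high (full: parts up to 90 mm), NEARLY EMPTY (not full): three small white connectors lie on its bare floor. Origin: centre of its underside; -x is its low front, facing the rail. It stands behind one of the tags, about 135 mm beyond the pin along the rail's x and within 20 mm of it along y: that is its tag.
- bin_coils: Loose open-front black bin, 150 x 100 x 75 mm high (full: parts up to 90 mm), FULL: heaped to the rim with copper coils between black flanges. Origin: centre of its underside; -x is its low front, facing the rail. It stands behind one of the tags, about 135 mm beyond the pin along the rail's x and within 20 mm of it along y: that is its tag.
- solder_spool: Reel of solder, 54 mm across, 44 mm high, standing. Origin: centre of underside. Not part of the job: to be left where it is.
- flux_bottle: White bottle with a red cap, 38 mm across, 105 mm high, standing beside the rail's end. Origin: centre of underside. Not part of the job: to be left where it is.
- screwdriver: Yellow-handled screwdriver, 170 mm long, lying. Origin: on its underside, along its length. Not part of the job: to be left where it is.
- tweezers: Steel tweezers, 125 mm long, lying, 8 mm high. Origin: middle of underside. Not part of the job: to be left where it is.
- stray_capacitor: One dark blue capacitor, 18 mm across, 27 mm high, standing in front of the rail. Origin: centre of underside. Not part of the job: to be left where it is.
- esd_brush: Black-handled brush, 160 mm long, lying beyond the bins. Origin: on its underside, along its length. Not part of the job: to be left where it is.
- spare_board: Small green circuit board, 80 x 55 mm, 13 mm high, lying beyond the bins. Origin: centre of underside. Not part of the job: to be left where it is.
Things that resemble listed ones, but are neither listed nor needed, are in the scene too. What is shaped like the bin_relays but pink is not meant.

How it is judged:
By the outcome, as a careful person would: the job done as asked, in the order asked, and still so for the second after the job is handed in, with the robot touching nothing.
It also fails if it takes over 51 s, if anything falls off the work surface, if the arm or the gripper's body presses on something with over 40 N, if the wrist force passes 120 N, or if a joint passes its speed limit or range.

## Robot

A 6-joint arm with a two-finger parallel gripper is mounted at the origin on the work surface. World frame = base frame: x ahead of the robot, y to its left, z up, the work surface at z = 0. Lengths are in mm, angles in rad, forces in N, time in s.
With the tool pointing down it reaches from about 300 to 850 mm from the base axis. Payload 4.2 kg.
Tool frame: the origin (TCP) lies between the finger pads; the fingertips stand 19 mm ahead of it and the grasp point (between the pads) is the TCP; z points along the fingers, y is the line along which they close (so a half turn about z gives the same grasp; the last joint's range is limited). The gripper opens to 91 mm and grips with 3 to 60 N. Pads are 32 mm wide; open, the fingers measure 118 mm over their backs; the gripper's body (76 mm by 178 mm) begins 60 mm behind the grasp point.
Start: joints at [-1.296, 0.32, 1.565, -0, 1.257, -0.02], TCP at [167.068, -550.209, 232.976] pointing down, gripper open.
Joint ranges: [-3.11, 3.11], [-0.84, 2.01], [0.21, 2.61], [-1.34, 4.49], [0.05, 2.63], [-2.56, 2.56]. Speed limits (rad/s): [2.57, 2.57, 3.14, 3.14, 3.14, 3.14].

## Interface

Orientations are given as [roll, pitch, yaw] about the fixed x, y, z axes, in that order (R = Rz(yaw) Ry(pitch) Rx(roll)).
In Python, from bench import telemetry, viewer, ctrl gives the robot as it stands. The module is installed in compiled form; this text tells all that it offers.
- The arm moves only by the tool play_rows, never from a script. Its argument "deltas" is a list of rows, each a list of 3 entries, a list of its own where there are three numbers: the turn, a rotation vector about the world's x, y, z in degrees, then the shift along the world's x, y, z in mm, then the opening, from 0 (shut) to 1 (fully open). A call has 1 to 8 rows; each row shifts and turns the commanded pose from where the row before left it; what a row does not reach is not made up. A row lasts 1/12 s, in which the tool goes at most 41.7 mm and 7.16 degrees, less where a joint would pass 70% of its speed; a pose out of reach is approached as far as the arm can. A call is refused whole if a number of a shift passes 41.7 or a number of a turn 7.16, either way. A call with a gripper value outside its range is refused whole. The fingers move at their own pace and stop on an object; "squeeze" is the grip in N (left out, the last holds). Time passes only in rows, so rows that do not move let the fingers close. It gives the time, the measured TCP pose, the force, the opening and the grip force at its end, in the units of the state.
- telemetry.state(): the state, without advancing time (a new reading comes with each control period).
- viewer.read_camera(name): name is "side" or "top" or "wrist"; returns the picture (384x512x3 uint8, red, green, blue); there is no depth.
- viewer.calibration(name): a dict with "fx", "fy", "cx", "cy" (pixels), "pose" (4x4, takes a point from camera to world coordinates). Camera axes: x right, y down, z forward; pixel columns grow to the right and rows downward; lengths in mm; the calibration is good to about 2 mm. A picture is of the moment at which its call begins: read the wrist's pose just before it. calibration takes no time and is no camera call; for the wrist camera it gives the pose at the moment of the call.
- ctrl.sign_off(): hands the job in; it is judged then, once.
The state is a dict: "time": time; "q": joint angles; "qvel": joint speeds; "tau": joint torques, N m; "tcp_pos": TCP position; "tool_rot": TCP orientation; "force": force on the tool from outside, world axes, zero at the start; "wrist_torque": the same for the moment, N m; "width": finger opening in mm; "grip_force": force on a finger pad.
Only numpy, scipy, OpenCV 4.12 (cv2) and the standard library are available. Lean on these libraries where they do the work, as an engineer would, in place of code of your own. Each camera call takes 0.05 s, during which the arm holds its last target. There are 200 camera calls.

## Working session

There is one attempt and no reset: what is moved stays moved. The work goes in short steps, Python scripts to look and compute and a tool call to move; the robot and the scene stay as the last step left them, time stands still between calls to the robot, and variables do not carry over. Pictures are saved under pics/ and viewed, at most 10 in all, crops included, and the job is handed in when it is done.

Besides the shell and the picture viewer there is one more tool, called after ">>>" by a JSON object that holds its "name" and its "arguments", one argument or row to a line. play_rows: Moves the arm, as the interface text tells. Its arguments: {"type":"object","properties":{"deltas":{"type":"array","items":{"type":"array"}},"squeeze":{"type":"number"}},"required":["deltas"]}

```bash
mkdir -p pics
python3 - <<'E'
from bench import telemetry, viewer
import cv2, numpy as np
for n in("top","side"):
    im=viewer.read_camera(n); cv2.imwrite(f"pics/{n}0.png",cv2.resize(im[:,:,::-1],(800,600),interpolation=cv2.INTER_CUBIC)); np.save(f"{n}0.npy",im)
    c=viewer.calibration(n); print(n,c['fx'],c['fy'],c['cx'],c['cy'],np.round(c['pose'],3).tolist())
s=telemetry.state(); print(s['time'],s['tcp_pos'],s['tool_rot'],s['width'],s['force'])
E
```

```text
top 464.698926304472 464.698926304472 251.79540581132906 184.40546500406498 [[0.012, -0.984, 0.18, 289.099], [-1.0, -0.011, 0.003, -72.484], [-0.001, -0.18, -0.984, 1516.575], [0.0, 0.0, 0.0, 1.0]]
side 405.49225569242054 405.49225569242054 251.00769648405756 192.94529063507824 [[-0.928, -0.234, 0.29, 248.828], [-0.373, 0.586, -0.72, 707.36], [-0.002, -0.776, -0.631, 788.505], [0.0, 0.0, 0.0, 1.0]]
0.1 [ 166.94603376 -549.79901821  232.20749183] [-3.14000946e+00 -1.50827618e-05  2.94798585e-01] 91.12266477355789 [-0.15430566 -0.06338072 -0.31197737]
```

View pics/top0.png

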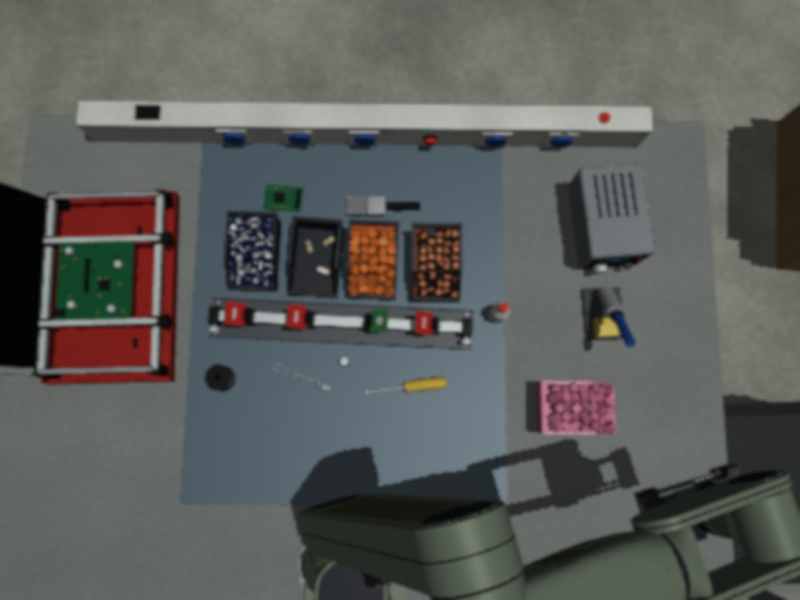

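View pics/side0.png

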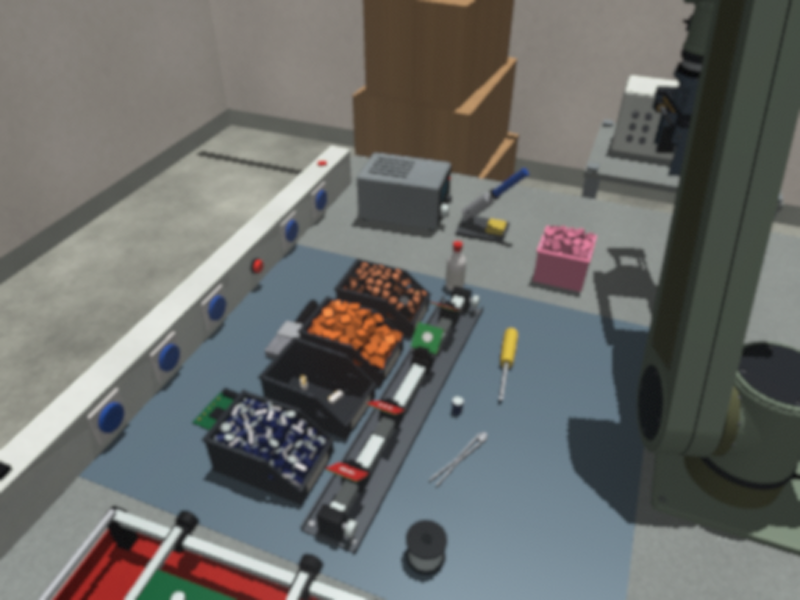

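The top view shows, left to right: capacitors with a red tag at (234,316), headers with red at (296,317), relays with green at (378,320) and coils with red at (425,323). The outer two look wrong. The pink box at (578,407) is a decoy. I'll confirm in an enlarged crop.

```bash
cat > h.py <<'E'
import numpy as np
from bench import viewer
def px(name,u,v,z,c=None):
    c=c or viewer.calibration(name); P=np.array(c['pose']); d=P[:3,:3]@[(u-c['cx'])/c['fx'],(v-c['cy'])/c['fy'],1]; o=P[:3,3]
    return o+d*(z-o[2])/d[2]
E
python3 - <<'E'
import numpy as np,cv2
im=np.load('top0.npy')[175:235,125:335][:,:,::-1]
a=cv2.resize(im,(798,228),interpolation=cv2.INTER_CUBIC)
im=np.load('side0.npy')[170:350,190:320][:,:,::-1]
cv2.imwrite('pics/c1.png',np.vstack([a,np.zeros((8,798,3),np.uint8),np.pad(cv2.resize(im,(260,360),interpolation=cv2.INTER_CUBIC),((0,0),(0,538),(0,0)))]))
E
```

```text
(no output)
```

View pics/c1.png

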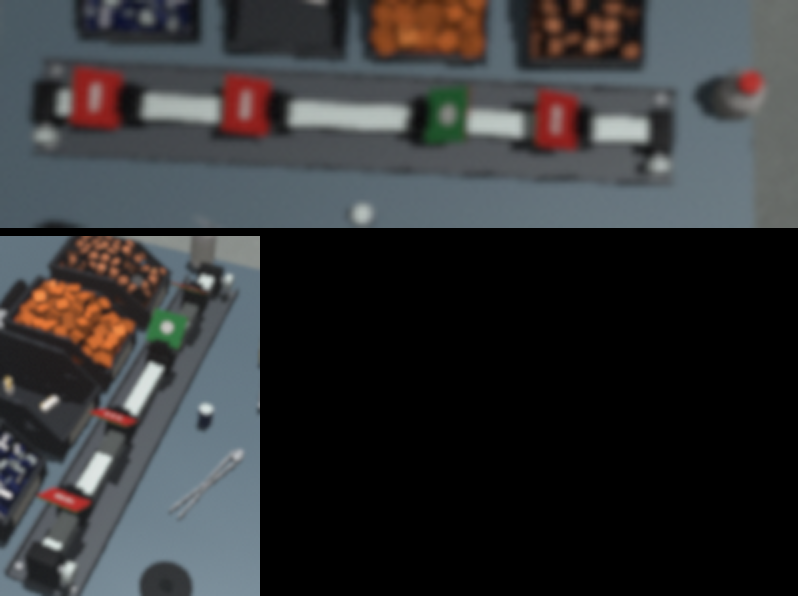

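Run:
```python
from h import *
f=lambda n,a,b,z:print(n,np.round(px('top',125+a/3.8,175+b/3.8,z),1))
f('endL',46,103,48);f('endR',660,132,48)
for n,a,b,c,d in[('A',72,98,123,99),('B',224,104,272,107),('C',467,116,427,114),('D',537,119,579,122)]:
    f(n+' edge',a,b,89); f(n+' pin',c,d,60)
f('bottle top',750,82,105)
f('footFL',35,153,0);f('footFR',672,183,0)
```

```text
endL [496.3 297.8  48. ]
endR [ 477.8 -217.6   48. ]
A edge [494.9 266.4  89. ]
A pin [498.7 230.8  60. ]
B edge [491.4 142.1  89. ]
B pin [493.4 106.4  60. ]
C edge [483.8 -56.4  89. ]
C pin [489.1 -22.8  60. ]
D edge [ 482.  -113.4   89. ]
D pin [ 483.8 -149.2   60. ]
bottle top [ 512. -285.  105.]
footFL [459.4 316.9   0. ]
footFR [ 439.9 -232.4    0. ]
```

Reds A (capacitors) and D (coils) lean towards +y and must be pushed towards -y. Headers red and relays green are already right. I'll do coils first (pin about (484,-149), edge y≈-113), coming down at y=-85 with the gripper shut.

>>> {"name": "play_rows", "arguments": {
  "deltas": [
    [[0,0,-2.4],[20,29,0],0],
    [[0,0,-2.4],[20,29,0],0],
    [[0,0,-2.4],[20,29,0],0],
    [[0,0,-2.4],[20,29,0],0],
    [[0,0,-2.4],[20,29,0],0],
    [[0,0,-2.4],[20,29,0],0],
    [[0,0,-2.4],[20,29,0],0],
    [[0,0,-2.2],[20,29,0],0]
  ],
  "squeeze": 5
}}

```text
time: 0.77
tcp_pos: [327.5, -316.5, 232.8]
tool_rot: [-3.141, 0.0, -0.039]
force: [0.1, 0.2, 0.8]
width: 40.6
grip_force: 0.0
```

>>> {"name": "play_rows", "arguments": {
  "deltas": [
    [[0,0,0],[20,29,0],0],
    [[0,0,0],[20,29,0],0],
    [[0,0,0],[20,29,0],0],
    [[0,0,0],[20,29,0],0],
    [[0,0,0],[20,29,0],0],
    [[0,0,0],[20,29,0],0],
    [[0,0,0],[20,29,0],0],
    [[0,0,0],[17,30,0],0]
  ]
}}

```text
time: 1.43
tcp_pos: [484.9, -83.6, 232.7]
tool_rot: [3.141, 0.0, -0.037]
force: [0.3, -0.0, -0.1]
width: 0.5
grip_force: 0.0
```

>>> {"name": "play_rows", "arguments": {
  "deltas": [
    [[0,0,0],[0,0,0],0],
    [[0,0,0],[0,0,0],0]
  ]
}}

```text
time: 1.6
tcp_pos: [484.3, -83.9, 232.4]
tool_rot: [3.141, 0.001, -0.033]
force: [-0.1, -0.1, -0.8]
width: 0.5
grip_force: 0.0
```

Run:
```python
from bench import viewer
import cv2,numpy as np
c=viewer.calibration('wrist');im=viewer.read_camera('wrist'); cv2.imwrite("pics/w1.png",im[:,:,::-1]); np.save('wc.npy',c,allow_pickle=True); print(np.round(c['pose'],2).tolist())
P=np.array(c['pose']);Q=np.linalg.inv(P)
for p in[(484,-113,89),(484,-149,58),(484,-56,89),(484,-84,77)]:
    a=Q[:3,:3]@p+Q[:3,3]; print(p,a[0]/a[2]*c['fx']+c['cx'],a[1]/a[2]*c['fy']+c['cy'])
```

```text
[[-0.03, -0.97, -0.23, 550.11], [-1.0, 0.03, 0.01, -84.95], [-0.0, 0.23, -0.97, 383.86], [0.0, 0.0, 0.0, 1.0]]
(484, -113, 89) 284.68604677924594 185.78804298334217
(484, -149, 58) 315.5165518365608 178.47516281752965
(484, -56, 89) 226.22988318328922 187.63091885676977
(484, -84, 77) 254.87902070514713 184.1325568268915
```

View pics/w1.png

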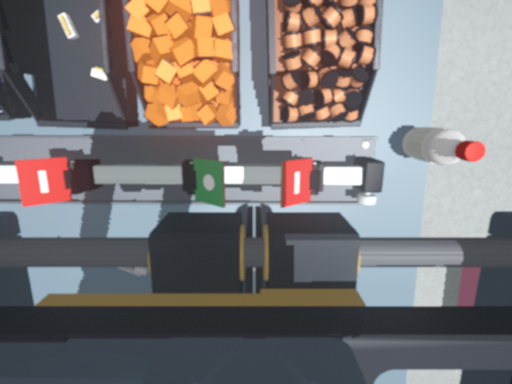

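The wrist view agrees with my measurements: coils tag edge at u≈284 (predicted 285), relays tag edge at u≈222. The black finger blocks look wide, so I'll check the fingertip size from outside before coming down.

Run:
```python
from bench import viewer
import cv2,numpy as np
a=viewer.read_camera('side')
c=viewer.calibration('side');Q=np.linalg.inv(np.array(c['pose']))
def pr(p):
    a=Q[:3,:3]@p+Q[:3,3]; return a[0]/a[2]*c['fx']+c['cx'],a[1]/a[2]*c['fy']+c['cy']
u,v=pr(np.array([484,-84,213.])); print(u,v)
x0,y0=int(u)-70,int(v)-70; im=a[y0:y0+120,x0:x0+140,::-1].copy()
k=5.7; im=cv2.resize(im,None,fx=k,fy=k*.87,interpolation=cv2.INTER_CUBIC)
for p in[(484,-84,213),(484,-70.5,213),(484,-97.5,213),(484,-84,292)]:
    u,v=pr(np.array(p,float)); cv2.circle(im,(int((u-x0)*k),int((v-y0)*k*.87)),3,(255,0,255),-1)
cv2.imwrite('pics/s1.png',im[:600,:800])
```

```text
282.5317926609397 163.73833323738833
```

View pics/s1.png

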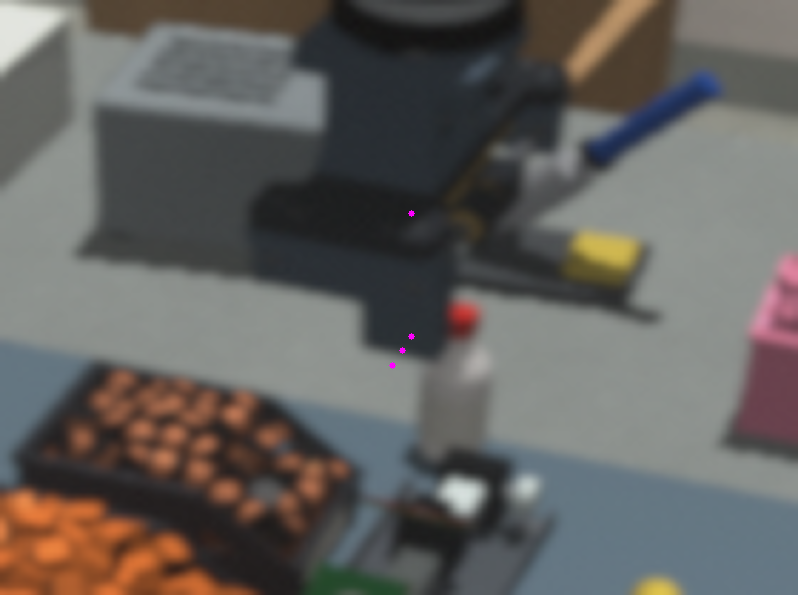

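The tip is about 27 mm thick (the dots match its outline). The wide block is the body's near face, 79 mm above the tip, so the way down is clear.

>>> {"name": "play_rows", "arguments": {
  "deltas": [
    [[0,0,0],[0,-1,-30],0],
    [[0,0,0],[0,0,-30],0],
    [[0,0,0],[0,0,-30],0],
    [[0,0,0],[0,0,-25],0],
    [[0,0,0],[0,0,-15],0],
    [[0,0,0],[0,0,-6],0],
    [[0,0,0],[0,0,0],0],
    [[0,0,0],[0,0,0],0]
  ]
}}

```text
time: 2.37
tcp_pos: [484.3, -87.1, 97.6]
tool_rot: [3.141, -0.001, -0.038]
force: [0.0, 0.2, -0.5]
width: 0.3
grip_force: 0.0
```

>>> {"name": "play_rows", "arguments": {
  "deltas": [
    [[0,0,0],[0,-7,0],0],
    [[0,0,0],[0,-7,0],0],
    [[0,0,0],[0,-6,0],0],
    [[0,0,0],[-1,-6,0],0],
    [[0,0,0],[0,-6,0],0],
    [[0,0,0],[0,-6,0],0],
    [[0,0,0],[-1,-6,0],0],
    [[0,0,0],[0,-5,0],0]
  ]
}}

```text
time: 3.03
tcp_pos: [481.9, -136.0, 97.0]
tool_rot: [3.141, 0.0, -0.037]
force: [0.5, 0.5, 0.8]
width: 0.4
grip_force: 0.0
```

>>> {"name": "play_rows", "arguments": {
  "deltas": [
    [[0,0,0],[0,-4,0],0],
    [[0,0,0],[0,-3,0],0],
    [[0,0,0],[0,-3,0],0],
    [[0,0,0],[0,0,0],0],
    [[0,0,0],[0,0,0],0],
    [[0,0,0],[0,0,0],0]
  ]
}}

```text
time: 3.53
tcp_pos: [482.0, -145.1, 96.9]
tool_rot: [-3.142, 0.0, -0.037]
force: [0.4, -0.4, 0.7]
width: 0.6
grip_force: 0.0
```

>>> {"name": "play_rows", "arguments": {
  "deltas": [
    [[0,0,0],[0,0,0],0],
    [[0,0,0],[0,0,20],0],
    [[0,0,0],[0,0,33],0],
    [[0,0,0],[0,0,33],0],
    [[0,0,0],[1,36,20],0],
    [[0,0,0],[1,36,0],0],
    [[0,0,0],[1,36,0],0],
    [[0,0,0],[1,36,0],0]
  ]
}}

```text
time: 4.2
tcp_pos: [485.9, 0.3, 203.7]
tool_rot: [-3.142, -0.001, -0.038]
force: [0.6, 0.4, 0.9]
width: 0.4
grip_force: 0.0
```

>>> {"name": "play_rows", "arguments": {
  "deltas": [
    [[0,0,0],[1,37,0],0],
    [[0,0,0],[1,37,0],0],
    [[0,0,0],[1,37,0],0],
    [[0,0,0],[1,37,0],0],
    [[0,0,0],[1,37,0],0],
    [[0,0,0],[2,37,0],0],
    [[0,0,0],[2,37,0],0],
    [[0,0,0],[2,36,0],0]
  ]
}}

```text
time: 4.87
tcp_pos: [496.5, 296.0, 203.0]
tool_rot: [3.142, -0.0, -0.036]
force: [0.1, 0.4, -0.2]
width: 0.8
grip_force: 0.0
```

>>> {"name": "play_rows", "arguments": {
  "deltas": [
    [[0,0,0],[0,0,0],0],
    [[0,0,0],[0,0,0],0]
  ]
}}

```text
time: 5.03
tcp_pos: [496.6, 295.5, 202.4]
tool_rot: [3.141, 0.001, -0.033]
force: [0.4, 0.1, -0.1]
width: 0.5
grip_force: 0.0
```

Run:
```python
from bench import viewer
import cv2,numpy as np
c=viewer.calibration('wrist');w=viewer.read_camera('wrist');t=viewer.read_camera('top')
Q=np.linalg.inv(np.array(c['pose']))
im=w[:,:,::-1].copy()
for p in[(495,266,89),(498,230,58)]:
    a=Q[:3,:3]@p+Q[:3,3]; u,v=a[0]/a[2]*c['fx']+c['cx'],a[1]/a[2]*c['fy']+c['cy']; print(u,v); cv2.circle(im,(int(u),int(v)),2,(255,0,255),-1)
a=cv2.resize(t[175:235,125:335,::-1],(798,228),interpolation=cv2.INTER_CUBIC)
cv2.imwrite('pics/m1.png',np.vstack([a,np.pad(im[:340],((0,0),(0,286),(0,0)))]))
```

```text
288.4120281876676 194.63237898265402
321.8459466063476 182.76755834069314
```

View pics/m1.png

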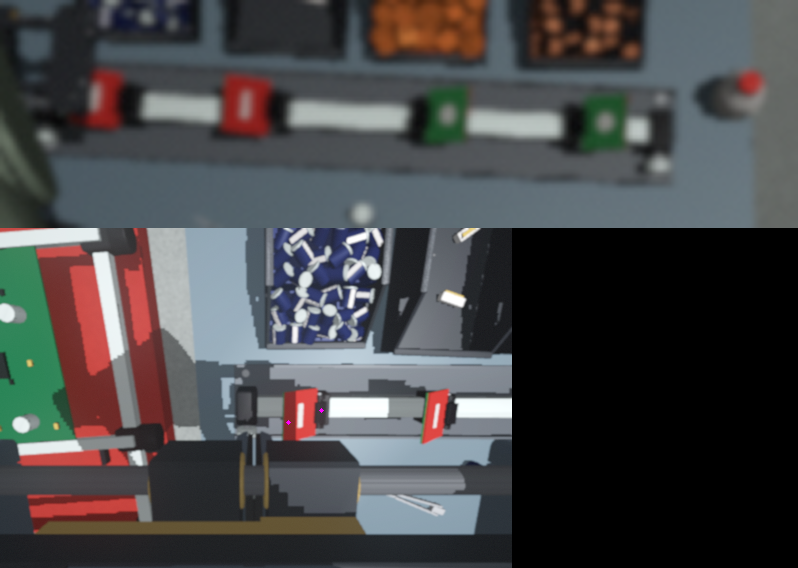

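Coils tag is now green, and the capacitors tag sits where predicted. The red fixture on the left could come near the gripper body, so I'll triangulate its height.

Run:
```python
from h import *
for z in(0,40,80,120,160,200):
    print(z,px('wrist',150,205,z)[:2].round(),px('wrist',115,10,z)[:2].round(),'top',px('top',166*.64,321*.64,z)[:2].round(),px('top',166*.64,237*.64,z)[:2].round(),'side',px('side',186*.64,520*.64,z)[:2].round(),px('side',310*.64,565*.64,z)[:2].round())
```

```text
0 [465. 418.] [675. 431.] top [491. 411.] [673. 423.] side [698. 359.] [508. 354.]
40 [476. 404.] [662. 415.] top [486. 398.] [663. 410.] side [675. 377.] [495. 372.]
80 [487. 390.] [649. 399.] top [480. 385.] [653. 397.] side [652. 395.] [482. 390.]
120 [498. 376.] [637. 384.] top [475. 373.] [643. 384.] side [630. 412.] [469. 408.]
160 [509. 361.] [624. 368.] top [470. 360.] [632. 371.] side [607. 430.] [455. 425.]
200 [520. 347.] [611. 353.] top [464. 347.] [622. 358.] side [584. 448.] [442. 443.]
```

The fixture is only about 80 mm high and the body stays above 155 mm, so it's clear.

>>> {"name": "play_rows", "arguments": {
  "deltas": [
    [[0,0,0],[0,0,-28],0],
    [[0,0,0],[0,0,-28],0],
    [[0,0,0],[0,0,-25],0],
    [[0,0,0],[0,0,-17],0],
    [[0,0,0],[0,0,-7],0],
    [[0,0,0],[0,0,0],0],
    [[0,0,0],[0,0,0],0]
  ]
}}

```text
time: 5.72
tcp_pos: [497.6, 293.2, 98.7]
tool_rot: [-3.141, -0.001, -0.038]
force: [-0.4, 0.8, 0.4]
width: 0.5
grip_force: 0.0
```

>>> {"name": "play_rows", "arguments": {
  "deltas": [
    [[0,0,0],[0,-7,0],0],
    [[0,0,0],[0,-7,0],0],
    [[0,0,0],[0,-6,0],0],
    [[0,0,0],[-1,-6,0],0],
    [[0,0,0],[0,-6,0],0],
    [[0,0,0],[0,-6,0],0],
    [[0,0,0],[-1,-6,0],0],
    [[0,0,0],[0,-6,0],0]
  ]
}}

```text
time: 6.38
tcp_pos: [494.8, 243.1, 98.0]
tool_rot: [3.141, 0.0, -0.037]
force: [0.9, 1.1, -0.6]
width: 0.6
grip_force: 0.0
```

>>> {"name": "play_rows", "arguments": {
  "deltas": [
    [[0,0,0],[0,-4,0],0],
    [[0,0,0],[0,-4,0],0],
    [[0,0,0],[0,-3,0],0],
    [[0,0,0],[0,0,0],0],
    [[0,0,0],[0,0,0],0],
    [[0,0,0],[0,0,0],0]
  ]
}}

```text
time: 6.88
tcp_pos: [495.1, 233.0, 98.0]
tool_rot: [-3.142, -0.0, -0.037]
force: [0.9, -0.4, -0.3]
width: 0.4
grip_force: 0.0
```

>>> {"name": "play_rows", "arguments": {
  "deltas": [
    [[0,0,0],[0,0,15],0],
    [[0,0,0],[0,0,30],0],
    [[0,0,0],[0,0,33],0],
    [[0,0,0],[0,0,33],0],
    [[0,0,0],[-35,0,0],0],
    [[0,0,0],[-35,0,0],0],
    [[0,0,0],[-35,0,0],0],
    [[0,0,0],[-30,0,0],0]
  ]
}}

```text
time: 7.55
tcp_pos: [357.9, 232.6, 209.0]
tool_rot: [-3.142, 0.001, -0.037]
force: [0.5, 0.1, 0.6]
width: 0.3
grip_force: 0.0
```

Run:
```python
from bench import viewer
import cv2,numpy as np
t=viewer.read_camera('top')
cv2.imwrite('pics/m2.png',cv2.resize(t[110:260,110:340,::-1],(798,520),interpolation=cv2.INTER_CUBIC))
```

```text
(no output)
```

View pics/m2.png

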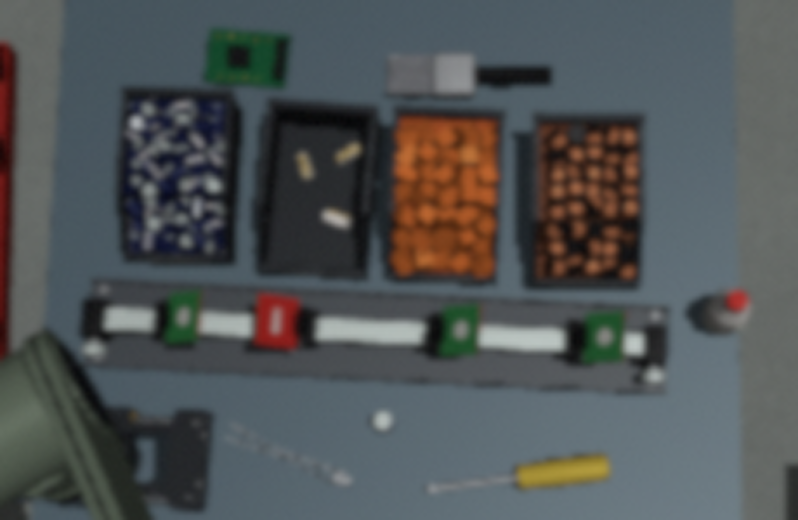

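The tags now read green (183,318), red (277,320) in front of the nearly empty headers bin, green (460,330) and green (605,335). Nothing else has moved and the arm is clear.

```bash
python3 -c "
from bench import ctrl; print(ctrl.sign_off())"
```

```text
the job is handed in; nothing more can be done
None
```

I pushed over the two wrong tags, capacitors and coils. The final top picture shows green at all three full bins and red at the nearly empty headers bin, with nothing else moved. The job is handed in.

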